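Seat the fixture pins and hold the offset lever level over them

ROBOT

A 7-joint arm with a two-finger parallel gripper is mounted at the origin on the work surface. World frame = base frame: x ahead of the robot, y to its left, z up, the work surface at z = 0. Lengths are in m, angles in rad, forces in N, time in s.
With the tool pointing down it reaches from about 0.425 to 1.025 m from the base axis. Payload 9.4 kg.
Tool frame: the origin (TCP) lies midway between the tips of the shut fingers; the grasp point (between the pads) lies 19 mm behind it; x points along the fingers, z is the direction in which the jaws open and shut, and the axes are right-handed (so a half turn about x gives the same grasp; the last joint's range is limited). The gripper opens to 85 mm and grips with 20 to 120 N. Pads are 22 mm wide; open, the fingers measure 114 mm over their backs; the gripper's body (76 mm by 85 mm) begins 54 mm behind the grasp point. The pads swing forward as they close: fully open they stand 13 mm farther back than shut.
Start: joints at [1.054, 0.599, -0.003, 1.599, 0.002, 0.943, -0.08], TCP at [0.309, -0.656, 0.231] pointing down, gripper open.
Joint ranges: [-2.57, 2.57], [-0.35, 1.97], [-1.29, 1.29], [0.11, 2.56], [-1.05, 4.19], [0.11, 1.86], [-2.63, 2.63]. Speed limits (rad/s): [2.22, 2.22, 3.01, 3.01, 3.14, 3.14, 3.14].

INTERFACE

Orientations are given as a rotation vector (axis times angle).
In Python, from bench import r, hand, imaging, order gives the robot as it stands. Calls block until the motion is done:
- r.goto(position, orientation): joint-space move of the TCP to a pose.
- r.move_linear(position, orientation=None, feed=0.15): straight line of the TCP; orientation=None keeps the orientation; feed is the mean speed in m/s.
- r.movej(angles): joint-space move.
- hand.gripper_to(opening): opening from 0.0 (shut) to 1.0 (fully open); the grip force is fixed at half the most; returns when the fingers have stopped.
- r.sleep(seconds).
- r.solve_ik(position, orientation): joint angles nearest the present ones, or None.
- r.observe(): the state.
- imaging.camera(name): name is "side" or "top"; returns (picture, depth): 384x512x3 uint8, blue, green, red; 384x512 float32, m along the optical axis (not along the pixel's ray), 0 where there is no reading.
- imaging.camera_params(name): a dict with "K" (3x3 intrinsics, pixels), "pose" (4x4, takes a point from camera to world coordinates). Camera axes: x right, y up, looking along -z (the intrinsics and any distortion apply to the point x, -y, -z); pixel columns grow to the right and rows downward; lengths in m; the calibration is good to about 2 mm. A picture is of the moment at which its call begins. camera_params takes no time and is no camera call.
A pose or a line that the arm cannot do raises r.IKError and nothing moves.
- order.finish_job(): hands the job in, once; it reports no verdict.
The state is a dict: "t": time; "joints": joint angles; "joint_vel": joint speeds; "tau": joint torques, N m; "ee_pos": TCP position; "tcp_rot": TCP orientation; "contact_force": force on the tool from outside, world axes, zero at the start; "ft_torque": the same for the moment, N m; "gripper_width": opening from 0.0 (shut) to 1.0 (fully open).
Only numpy, scipy, OpenCV 4.12 (cv2) and the standard library are available. Lean on these libraries where they do the work, as an engineer would, in place of code of your own. Each camera call takes 0.05 s, during which the arm holds its last target.

TASK

Press both locating pins of the aluminium fixture down until their collars sit fully home on the pedestals. Then grip the offset lever (the dark casting with one big and one small end) by its balance point, lift it and hold it level over the fixture, big end above the big pin and small end above the small pin, with about 5 cm of air between the lever and the pin tops. Finish while still holding it there, steady; leave the straight link with its two equal ends and everything else on the bench where they are.

Things in the scene. Friction and masses are not known exactly. Their poses are not given: they have to be found in the camera images.
- fixture: Fixed aluminium fixture: base plate 250 x 80 x 12 mm with two round pedestals, tops 40 mm above the bench, 170 mm apart (big: 48 mm across, small: 34 mm across), joined by a low rib 28 mm high, each with a steel locating pin. Origin: centre of the plate's underside, on the bench. x axis runs from the big pin (at x = -85 mm) to the small pin (at x = +85 mm); z is up.
- pin_big_top (a point): Centre of the flat top of the big locating pin: 18 mm across and 14 mm tall above a collar 30 mm across and 5 mm thick. Its top stands 59 mm above the bench when home, up to 71 mm when proud. Moves with the pin.
- pin_small_top (a point): Centre of the flat top of the small locating pin: 13 mm across and 14 mm tall above a collar 24 mm across and 5 mm thick; same heights as the big pin. Moves with the pin.
- pin_big (a joint): How far the big pin is pressed down, m: 0 = collar 12 mm above its pedestal, 0.012 = collar fully home against a hard stop. It is a tight sliding fit: it takes about 6 N to move (more if pushed fast), does not spring back and stays where it is left.
- pin_small (a joint): The same for the small pin.
- lever_balance (a point): Balance point (centre of mass) of the loose dark steel offset lever, 0.5 to 0.8 kg, 208 mm long, lying on the bench. It is at the middle of the straight arm's section (arm 14 mm wide, 18 mm high, from 10 to 28 mm above the lever's underside), 46 mm from the big hole's axis towards the small end. x axis along the arm from the big end to the small end, y across the arm, z up.
- lever_hub (a point): On the axis of the hole in the lever's big end, 19 mm above the lever's underside. The big end is a ring 48 mm across and 36 mm high with a 21 mm hole.
- lever_eye (a point): On the axis of the hole in the lever's small end, 170 mm from the big hole's axis, 19 mm above the underside. The small end is a ring 28 mm across and 28 mm high with a 16 mm hole; both ends stand on the bench.
- link_mid (a point): Centre of the straight link, a loose dark steel bystander as long as the lever but with two equal ends 36 mm across and 28 mm high; to be left alone. x along the link.
- file: Loose bystander: flat file with a wooden handle, 340 mm long, along its x axis, 28 mm high; origin under its middle.
- spanner: Loose bystander: flat steel spanner lying on the bench.
- screwdriver: Loose bystander: screwdriver lying on the bench.
- washer: Loose bystander: flat steel washer, 42 mm across, 5 mm thick, origin under its centre.
- bolt: Loose bystander: steel bolt or pin standing on its foot, 45 mm high with a 24 mm head; origin under its centre.
- oil: Loose bystander: grey plastic bottle with black cap, 56 mm across, 130 mm high, standing; origin under its centre.
- mug: Loose bystander: white mug, 80 mm across, 90 mm high; origin under its centre.
There are look-alikes about, which are no part of the job. What is shaped like the part that bears lever_balance but green is not meant.

How it is judged:
By the outcome, as a careful person would: the job done as asked, in the order asked, and still so for the second after the job is handed in, while the arm keeps its last pose, push and grip.
It also fails if it takes over 64 s, if anything falls off the work surface, if the arm or the gripper's body presses on something with over 40 N, if the wrist force passes 120 N, or if a joint passes its speed limit or range.

## Working session

There is one attempt and no reset: what is moved stays moved. The work goes in short steps, each a Python script; the robot and the scene stay as the last script left them, time stands still between calls to the robot, and variables do not carry over. Pictures are saved under pics/ and viewed, and the job is handed in when it is done.

```bash
ls; mkdir -p pics
python3 - <<'E'
from bench import r, hand, imaging, order
import cv2, numpy as np
for n in("side","top"):
    p,d=imaging.camera(n); cv2.imwrite(f"pics/{n}0.png",p); np.savez(f"pics/{n}0.npz",p=p,d=d)
    c=imaging.camera_params(n); print(n,c); 
s=r.observe(); print(s)
E
```

```text
pics
side {'K': array([[430.98080503,   0.        , 255.37246729],
       [  0.        , 430.98080503, 191.58028403],
       [  0.        ,   0.        ,   1.        ]]), 'pose': array([[-0.85012079,  0.33803109, -0.40376926, -0.13190637],
       [-0.52610761, -0.51248301,  0.67865451,  1.05738247],
       [ 0.02248144,  0.7893644 ,  0.61351319,  1.02619518],
       [ 0.        ,  0.        ,  0.        ,  1.        ]])}
top {'K': array([[386.20443968,   0.        , 250.87875067],
       [  0.        , 386.20443968, 191.09734452],
       [  0.        ,   0.        ,   1.        ]]), 'pose': array([[-0.0022185 ,  0.98683318, -0.16172618,  0.26860169],
       [-0.99998955, -0.00154289,  0.004303  ,  0.0195434 ],
       [ 0.00399682,  0.16173404,  0.98682629,  1.45595683],
       [ 0.        ,  0.        ,  0.        ,  1.        ]])}
{'t': 0.1, 'joints': array([ 1.05430186,  0.60004672, -0.00254564,  1.60006839,  0.00178679,
        0.94289395, -0.0797716 ]), 'joint_vel': array([ 9.90496186e-04, -1.14350013e-03, -4.70611655e-04, -3.92526427e-03,
       -1.69024290e-03,  1.12495594e-04, -1.15319559e-05]), 'tau': array([ 5.30115038e-03, -7.77993608e+01,  1.57001182e+00, -2.58627605e+01,
        1.26043960e-02,  5.47634787e-03, -6.27567852e-05]), 'ee_pos': array([ 0.30848042, -0.6556226 ,  0.23049551]), 'tcp_rot': array([ 0.88007911,  1.38704659, -0.87900564]), 'contact_force': array([ 0.02441733,  0.20955808, -0.36324347]), 'ft_torque': array([-0.0457339 , -0.00152067,  0.01377048]), 'gripper_width': 0.9975291286461797}
```

View pics/top0.png

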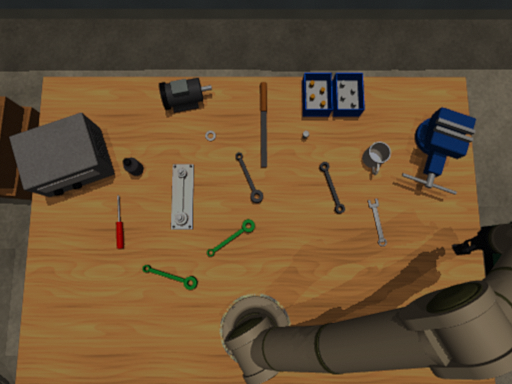

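View pics/side0.png

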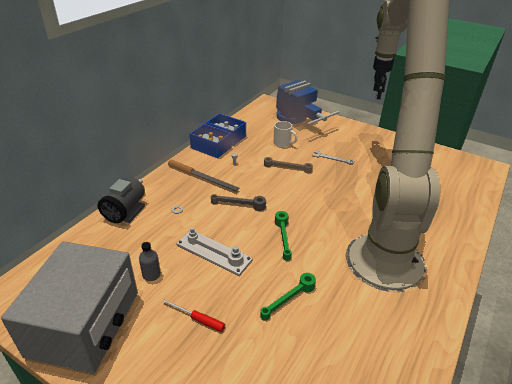

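The top view shows the lever with its small end at (240,157) and big end at (257,197). The link is at (324,167)–(339,209), and the fixture is centred at (182,197). Next I'll zoom in and measure.

```bash
cat > h.py <<'E'
import numpy as np, cv2
def cast(c,u,v,z):
    K=c["K"];P=c["pose"]
    d=np.array([(u-K[0,2])/K[0,0],-(v-K[1,2])/K[1,1],-1.]); w=P[:3,:3]@d; o=P[:3,3]
    return o+w*(z-o[2])/w[2]
def proj(c,X):
    K=c["K"];P=c["pose"]; p=P[:3,:3].T@(np.asarray(X)-P[:3,3]); 
    return np.array([K[0,0]*p[0]/-p[2]+K[0,2], K[1,1]*p[1]/p[2]+K[1,2]])
E
python3 - <<'E'
import cv2,numpy as np
t=np.load("pics/top0.npz")["p"]; s=np.load("pics/side0.npz")["p"]
a=cv2.resize(t[145:245,160:280],None,fx=4.5,fy=4.5,interpolation=cv2.INTER_CUBIC)
b=cv2.resize(s[180:280,170:290],None,fx=4.5,fy=4.5,interpolation=cv2.INTER_CUBIC)
cv2.imwrite("pics/zt.png",a);cv2.imwrite("pics/zs.png",b)
E
```

```text
(no output)
```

View pics/zt.png

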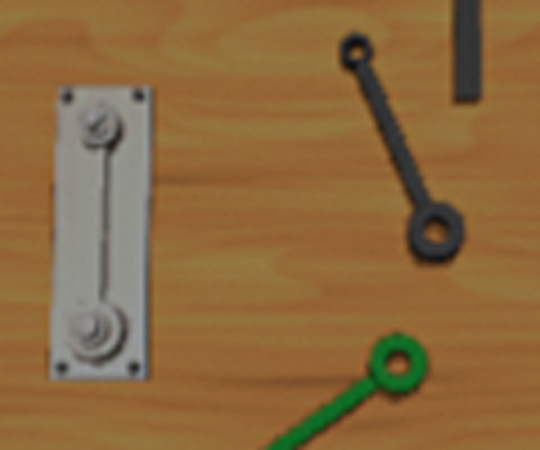

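View pics/zs.png

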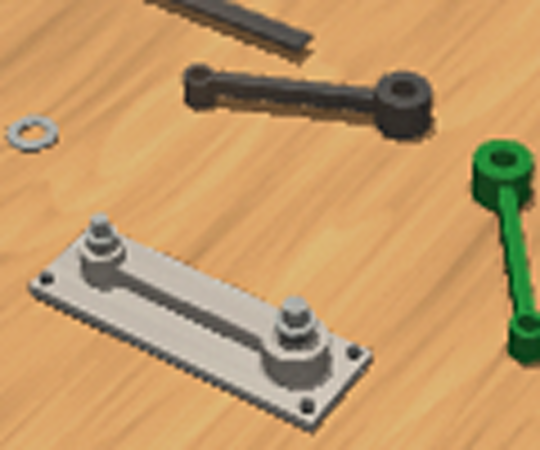

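Run:
```python
import cv2,numpy as np
from h import *
from bench import imaging
ct=imaging.camera_params("top");cs=imaging.camera_params("side")
f=lambda c,z,o,h:cast(c,o[0]+(z[0]+.5)/4.5-.5,o[1]+(z[1]+.5)/4.5-.5,h)
T=(160,145);S=(170,180)
for c,o,pts in((ct,T,[(68,97),(140,97),(62,369),(134,368)]),(cs,S,[(47,278),(353,352),(308,405)])):
    P=[f(c,p,o,.012) for p in pts]; print("holes",np.round(P,4).tolist(), np.mean(P,0))
P=[f(ct,p,T,.012) for p in [(68,97),(140,97),(62,369),(134,368)]]
d=(P[0]+P[1]-P[2]-P[3]);print("yaw big->small",np.degrees(np.arctan2(d[1],d[0])))
# plate outline from grey mask
for n,c in(("top",ct),("side",cs)):
    p=np.load(f"pics/{n}0.npz")["p"]; d=np.load(f"pics/{n}0.npz")["d"]
    hsv=cv2.cvtColor(p,cv2.COLOR_BGR2HSV)
    m=((hsv[...,1]<60)&(hsv[...,2]>70)).astype(np.uint8)
    k,l,st,ce=cv2.connectedComponentsWithStats(m)
    q=l[197,176] if n=="top" else l[250,200]
    print(n,st[q])
    if n=="top":
        cn=max(cv2.findContours((l==q).astype(np.uint8),0,2)[0],key=cv2.contourArea)
        W=np.array([cast(c,*a[0],.012)[:2] for a in cn],np.float32)
        print("rect",cv2.minAreaRect(W))
    m=((p.max(2)<75)&(hsv[...,1]<90)).astype(np.uint8)
    k,l,st,ce=cv2.connectedComponentsWithStats(m)
    q=l[180,248] if n=="top" else l[202,230]
    print("lever",q,st[q],ce[q]); 
    cv2.imwrite(f"pics/m_{n}.png",(l==q).astype(np.uint8)*255)
# depth check pins (top cam)
d=np.load("pics/top0.npz")["d"]
def pt(u,v):
    K=ct["K"];x=d[v,u];return ct["pose"][:3,:3]@np.array([(u-K[0,2])/K[0,0]*x,-(v-K[1,2])/K[1,1]*x,-x])+ct["pose"][:3,3]
for u0,v0 in((182,173),(181,217),(257,196),(239,156)):
    Q=np.array([pt(u,v) for v in range(v0-8,v0+9) for u in range(u0-8,u0+9)]); print(u0,v0,np.round(np.sort(Q[:,2])[-12:],4), Q[Q[:,2]>np.max(Q[:,2])-.006].mean(0))
print("pinbig side/top", f(ct,(90,327),T,.071),f(cs,(295,305),S,.071), "small",f(ct,(97,124),T,.071),f(cs,(99,221),S,.071))
print("hub top",f(ct,(435,230),T,.036),f(cs,(405,90),S,.036),"eye",f(ct,(356,51),T,.028),f(cs,(201,72),S,.028))
```

```text
holes [[0.6024, 0.3044, 0.012], [0.6023, 0.2432, 0.012], [0.3715, 0.3025, 0.012], [0.3722, 0.2429, 0.012]] [0.4870796  0.27328586 0.012     ]
holes [[0.6026, 0.3025, 0.012], [0.3733, 0.2422, 0.012], [0.3726, 0.3011, 0.012]] [0.44950645 0.28194599 0.012     ]
yaw big->small 0.2719727412180369
top [ 171  164   23   65 1352]
rect ((0.4884769916534424, 0.2729835510253906), (0.24494032561779022, 0.08047490566968918), 0.24622265994548798)
lever 85 [236 153  27  50 236] [249.86440678 181.30508475]
side [ 177  227   75   49 1492]
lever 0 [     0      0    512    384 187352] [259.17589884 189.39146633]
182 173 [0.0576 0.0609 0.063  0.0636 0.0641 0.0643 0.0647 0.0653 0.0655 0.0693
 0.0711 1.456 ] [0.26860169 0.0195434  1.45595683]
181 217 [0.0698 0.0704 0.0714 0.0716 0.074  0.0744 0.0745 0.0745 0.0747 0.0752
 0.0767 1.456 ] [0.26860169 0.0195434  1.45595683]
257 196 [0.04   0.04   0.0402 0.0402 0.0406 0.0412 0.0414 0.0416 0.0417 0.0422
 0.0448 1.456 ] [0.26860169 0.0195434  1.45595683]
239 156 [0.0302 0.0306 0.0307 0.0314 0.0315 0.0317 0.0318 0.0318 0.0331 0.0333
 0.0361 1.456 ] [0.26860169 0.0195434  1.45595683]
pinbig side/top [0.40069821 0.26966525 0.071     ] [0.40094342 0.27430396 0.071     ] small [0.56619802 0.26854374 0.071     ] [0.56602211 0.28100788 0.071     ]
hub top [ 0.48385225 -0.00668704  0.036     ] [ 0.48161888 -0.00578148  0.036     ] eye [0.63816528 0.05924815 0.028     ] [0.63979233 0.05813511 0.028     ]
```

```bash
cat >> h.py <<'E'
from scipy.spatial.transform import Rotation as Ro
def down(yaw):  # jaws (tool z) along horizontal direction yaw
    x=np.array([0,0,-1.]); z=np.array([np.cos(yaw),np.sin(yaw),0]); y=np.cross(z,x)
    return Ro.from_matrix(np.c_[x,y,z]).as_rotvec()
BIG=np.array([.4025,.2724]);SML=np.array([.5725,.2732]);YF=np.radians(.27)
HUB=np.array([.4828,-.0062]);EYE=np.array([.639,.0587])
def pr(r,tag):
    s=r.observe();print(tag,round(s["t"],2),np.round(s["ee_pos"],4),np.round(s["contact_force"],1),round(s["gripper_width"],3),flush=True);return s
E
python3 - <<'E'
from bench import r,hand,imaging,order
from h import *
s=r.observe()
print(Ro.from_rotvec(s["tcp_rot"]).as_matrix().round(2))
# options
for yaw in (YF+np.pi/2,YF-np.pi/2):
    q=r.solve_ik([*BIG,.15],down(yaw)); print(q)
yl=np.arctan2(*(EYE-HUB)[::-1]);print(np.degrees(yl))
for yaw in (yl+np.pi/2,yl-np.pi/2): print(r.solve_ik([.525,.0115,.15],down(yaw)))
hand.gripper_to(0.0); pr(r,"shut")
q1=[r.solve_ik([*BIG,.12],down(y)) for y in (YF+np.pi/2,YF-np.pi/2)]
j=s["joints"]; y=min((YF+np.pi/2,YF-np.pi/2),key=lambda y:np.abs((lambda q:q-j if q is not None else np.full(7,9))(r.solve_ik([*BIG,.12],down(y)))).max())
r.goto([*BIG,.12],down(y)); pr(r,"above big")
E
```

```text
[[-0.    0.9   0.43]
 [ 0.    0.43 -0.9 ]
 [-1.   -0.   -0.  ]]
[-0.0499397   0.60619723 -0.956263    2.17617337  0.7609631   0.74099244
  0.05182346]
[-0.64040149  0.44365842 -0.09726866  2.21096038  0.08861955  0.49043988
 -2.37260722]
22.562540525433736
[ 0.40779683  0.58467632 -0.7759269   2.09831113  0.63721275  0.70722374
  1.17408236]
[-0.10272622  0.47855289 -0.03797021  2.12975385  0.03436103  0.53383919
 -1.34302313]
shut 0.87 [ 0.3087 -0.656   0.2313] [-0.6  0.9 -0.8] 0.001
above big 4.15 [0.403  0.2719 0.12  ] [-0.5  0.5 -0.3] 0.0
```

```bash
cat >> h.py <<'E'
def press(r,z0=.082):
    s=r.observe(); R=s["tcp_rot"]; p=np.array(s["ee_pos"])
    return
def press_at(r,xy,R):
    r.move_linear([*xy,.080],R,feed=.08); pr(r,"pre")
    z=.080; last=None
    while z>.048:
        z-=.002; r.move_linear([*xy,z],R,feed=.02)
        s=pr(r,"z%.3f"%z)
        f=abs(s["contact_force"][2])
        if f>24: break
    return s
E
python3 - <<'E'
from bench import r,hand,imaging,order
from h import *
s=r.observe(); print(s["joints"].round(2))
press_at(r,BIG,s["tcp_rot"])
E
```

```text
[-0.2   0.59 -0.73  2.21  0.72  0.6   0.11]
pre 4.8 [0.4024 0.2726 0.08  ] [-0.9 -0.1  0.4] 0.004
z0.078 5.05 [0.4027 0.2724 0.0782] [ 0.6  0.5 -0.1] -0.003
z0.076 5.3 [0.4025 0.2723 0.076 ] [ 0.1  0.4 -0.3] -0.0
z0.074 5.55 [0.4024 0.2724 0.0739] [-0.4  0.1 -0.4] -0.001
z0.072 5.8 [0.4024 0.2724 0.0719] [ 0.6 -0.3  0.2] -0.001
z0.070 6.05 [0.4025 0.2724 0.0699] [-0.  -0.4 -0.7] -0.0
z0.068 6.3 [0.4025 0.2724 0.0679] [-0.1 -0.7  0.2] -0.001
z0.066 6.55 [0.4025 0.2724 0.0659] [ 0.  -0.6 -0.1] 0.001
z0.064 6.8 [0.4025 0.2724 0.0639] [-0.4  0.4 -0.3] -0.001
z0.062 7.05 [0.4025 0.2724 0.0619] [-0.6 -0.  -0.4] -0.003
z0.060 7.3 [0.4025 0.2724 0.0599] [-0.2  0.1 -0.1] -0.003
z0.058 7.55 [0.4026 0.2725 0.0589] [-2.8 -3.  19.4] -0.002
z0.056 7.8 [0.4026 0.2725 0.0586] [-5.9 -7.1 50.3] 0.0
```

Run:
```python
from bench import r,hand,imaging,order
from h import *
s=r.observe()
r.move_linear([*BIG,.0805],s["tcp_rot"],feed=.15)
p,d=imaging.camera("side")
pr(r,"")
a=cv2.resize(p[180:280,170:290],None,fx=4.5,fy=4.5,interpolation=cv2.INTER_CUBIC)
cv2.imwrite("pics/zs1.png",a)
r.move_linear([*SML,.0805],s["tcp_rot"],feed=.2)
p,d=imaging.camera("side")
a=cv2.resize(p[180:280,170:290],None,fx=4.5,fy=4.5,interpolation=cv2.INTER_CUBIC)
cv2.imwrite("pics/zs2.png",a);pr(r,"")
```

```text
8.17 [0.4027 0.2723 0.0804] [-0.7  0.  -1. ] -0.003
 9.22 [0.571  0.2734 0.0803] [ 0.7  0.4 -0.8] 0.0
```

View pics/zs1.png

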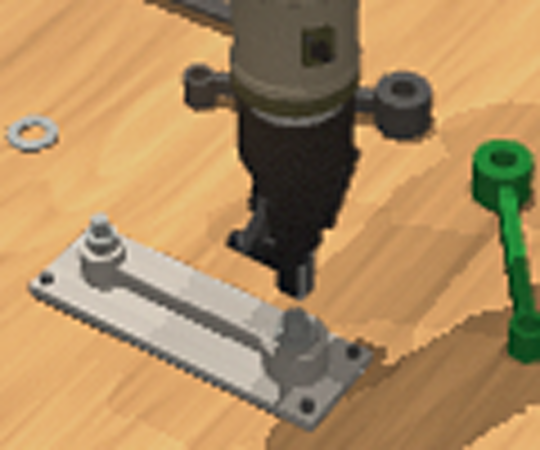

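View pics/zs2.png

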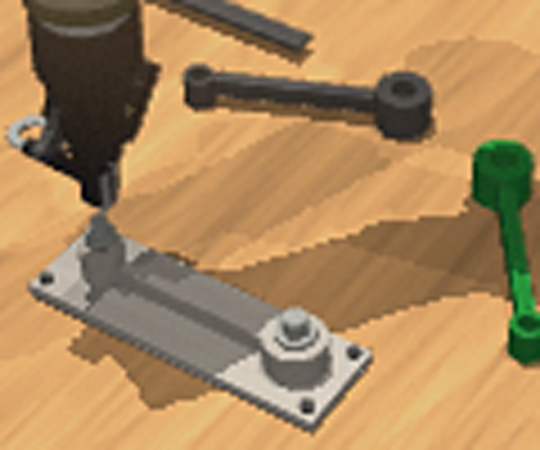

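In the second picture the big pin's collar sits on its pedestal; its top moved from about row 300 to 317 in the zoom. The small pin still stands proud, so I'll press that next.

Run:
```python
from bench import r,hand,imaging,order
from h import *
s=r.observe();R=s["tcp_rot"]
for z,f in((.074,.05),(.0605,.02),(.059,.02),(.058,.02),(.057,.02),(.0563,.02)):
    r.move_linear([*SML,z],R,feed=f); s=pr(r,z)
    if s["contact_force"][2]>30: break
r.sleep(.2);pr(r,"hold")
r.move_linear([*SML,.16],R,feed=.3)
r.goto([.5253,.0115,.17],down(np.arctan2(*(EYE-HUB)[::-1])+np.pi/2)); pr(r,"")
p,d=imaging.camera("side")
cv2.imwrite("pics/zs3.png",cv2.resize(p[180:280,170:290],None,fx=4.5,fy=4.5,interpolation=cv2.INTER_CUBIC))
p,d=imaging.camera("top"); cv2.imwrite("pics/t3.png",p)
```

```text
0.074 9.5 [0.5719 0.2732 0.0737] [ 0.6 -0.4  0.3] -0.002
0.0605 10.32 [0.5726 0.2732 0.0604] [ 0.3 -1.   1.7] -0.001
0.059 10.57 [0.5726 0.2732 0.0591] [-0.3 -0.4  4.1] -0.004
0.058 10.82 [0.5726 0.2733 0.059 ] [-2.9 -3.3 15. ] 0.0
0.057 11.07 [0.5727 0.2733 0.0589] [-3.9 -3.8 22.4] 0.002
0.0563 11.32 [0.5727 0.2734 0.0588] [-5.1 -6.2 28.1] 0.005
hold 11.53 [0.5727 0.2734 0.0588] [-6.1 -5.5 28. ] 0.001
 13.05 [0.5256 0.0127 0.1697] [ 0.2  0.7 -0.8] 0.004
```

View pics/zs3.png

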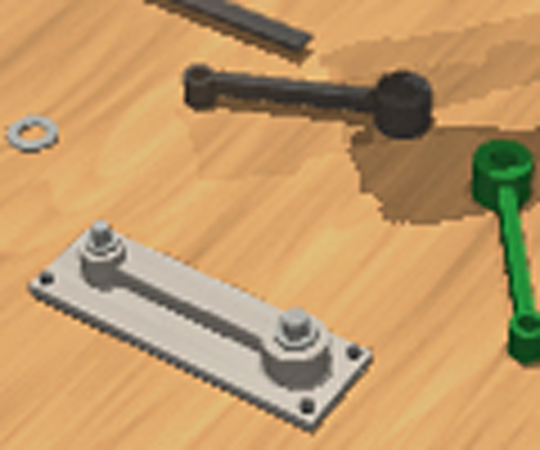

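View pics/t3.png

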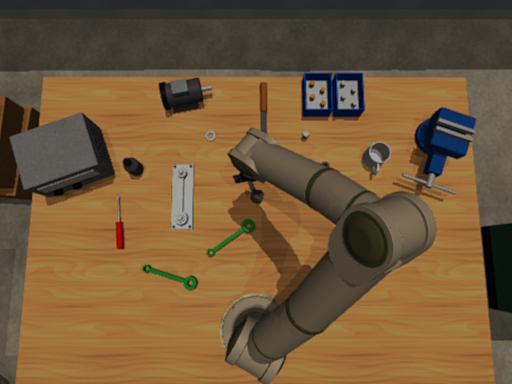

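Both pins are now home: the hard stop came at 58.9 mm, and both collars are seated in the picture. Next is the lever grasp.

Run:
```python
from bench import r,hand,imaging,order
from h import *
cs=imaging.camera_params("side")
for z in((293.5,319),(100,231)): print(cast(cs,170+(z[0]+.5)/4.5-.5,180+(z[1]+.5)/4.5-.5,.059))
R=down(np.arctan2(*(EYE-HUB)[::-1])+np.pi/2)
u=(EYE-HUB)/np.linalg.norm(EYE-HUB); B=HUB+.046*u+.0; print(B)
hand.gripper_to(0.7)
r.move_linear([*B,.06],R,feed=.2)
r.move_linear([*B,.0035],R,feed=.07); pr(r,"down")
hand.gripper_to(0.0); pr(r,"grip")
r.move_linear([*B,.03],R,feed=.05); r.sleep(.3); s=pr(r,"lift"); print(s["ft_torque"].round(3))
p,d=imaging.camera("side")
cv2.imwrite("pics/s4.png",cv2.resize(p[150:290,150:330],None,fx=4,fy=4,interpolation=cv2.INTER_CUBIC))
```

```text
[0.40098295 0.27623595 0.059     ]
[0.56756452 0.2792145  0.059     ]
[0.52527922 0.01144982]
down 15.41 [0.5255 0.0115 0.0038] [ 0.8  0.4 -0.1] 0.698
grip 15.89 [0.5255 0.0114 0.0039] [-0.9 -1.1  4.6] 0.151
lift 16.88 [0.5252 0.0115 0.0298] [ 0.8  1.  -5.9] 0.15
[-0.014  0.049  0.061]
```

View pics/s4.png

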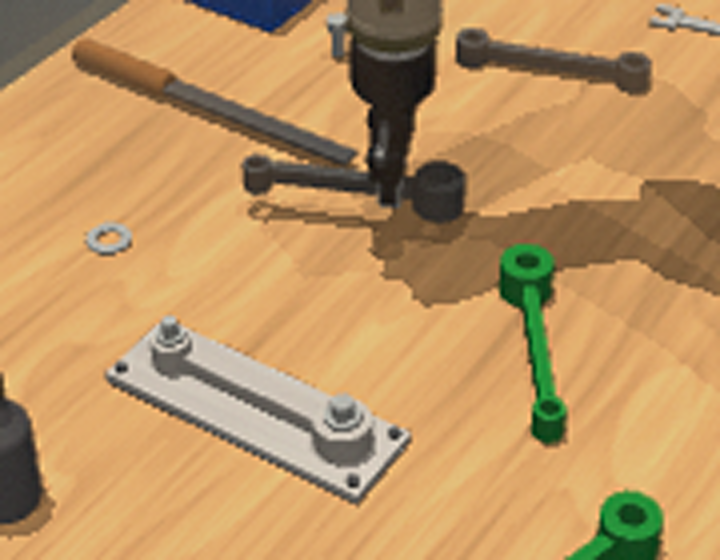

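Run:
```python
from bench import imaging,r
from h import *
ps,_=imaging.camera("side");pt,_=imaging.camera("top")
out=[]
for n,p,(x0,y0,w,h) in(("side",ps,(175,222,80,52)),("top",pt,(165,160,35,73))):
    c=imaging.camera_params(n);k=9 if n=="side" else 8
    a=cv2.resize(p[y0:y0+h,x0:x0+w],None,fx=k,fy=k,interpolation=cv2.INTER_CUBIC)
    for q in(BIG,SML):
        for z,rad,col in((.059,(.0065 if q is SML else .009),(0,0,255)),(.045,.012 if q is SML else .015,(255,0,0)),(.04,.017 if q is SML else .024,(0,160,0))):
            P=np.array([(proj(c,[q[0]+rad*np.cos(t),q[1]+rad*np.sin(t),z])-[x0,y0]+.5)*k-.5 for t in np.linspace(0,6.3,40)])
            cv2.polylines(a,[P.round().astype(int)],True,col,1)
    cv2.imwrite(f"pics/chk_{n}.png",a)
```

```text
(no output)
```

View pics/chk_side.png

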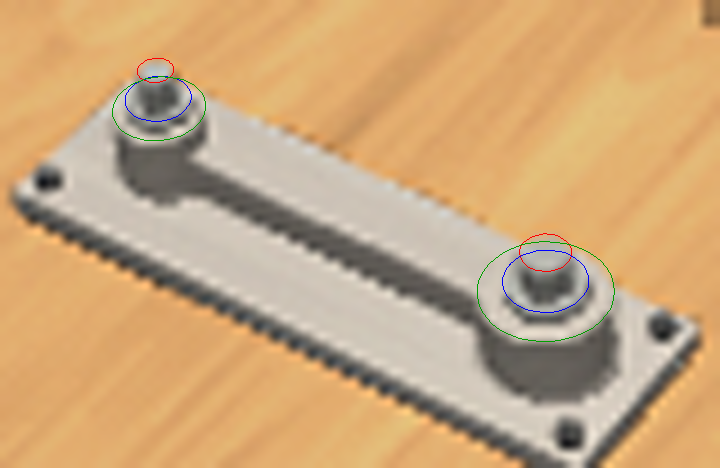

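View pics/chk_top.png

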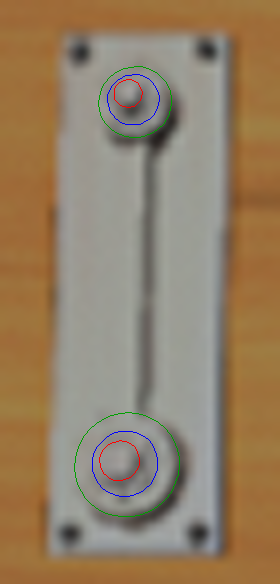

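The pins match the home outlines to about half a pixel. The picture suggests the fixture is 1–2 mm nearer in x than my first estimate, so I'll shift it. Then I'll carry the lever over and check it against the pins in both views.

Run:
```python
from bench import r,hand,imaging,order
from h import *
s=r.observe(); R=s["tcp_rot"]; p=s["ee_pos"]
r.move_linear([p[0],p[1],.16],R,feed=.15); pr(r,"up")
T=np.array([.4867-.085+.046,.273])
r.goto([*T,.16],down(YF+np.pi/2)); pr(r,"over")
r.move_linear([*T,.1128],down(YF+np.pi/2),feed=.06); r.sleep(.4); s=pr(r,"at"); print(s["ft_torque"].round(3))
for n,(x0,y0,w,h) in(("side",(160,170,110,85)),("top",(150,150,100,90))):
    p,d=imaging.camera(n); np.savez(f"pics/{n}5.npz",p=p,d=d)
    cv2.imwrite(f"pics/{n}5.png",p)
    cv2.imwrite(f"pics/z5{n}.png",cv2.resize(p[y0:y0+h,x0:x0+w],None,fx=6.5,fy=6.5,interpolation=cv2.INTER_CUBIC))
```

```text
up 18.04 [0.5247 0.0112 0.1592] [-1.   0.8 -5.1] 0.149
over 19.1 [0.4481 0.2717 0.1594] [ 0.3 -1.  -6.3] 0.151
at 20.43 [0.4478 0.273  0.113 ] [-1.1  0.2 -5.9] 0.151
[-0.013  0.034  0.061]
```

View pics/z5side.png

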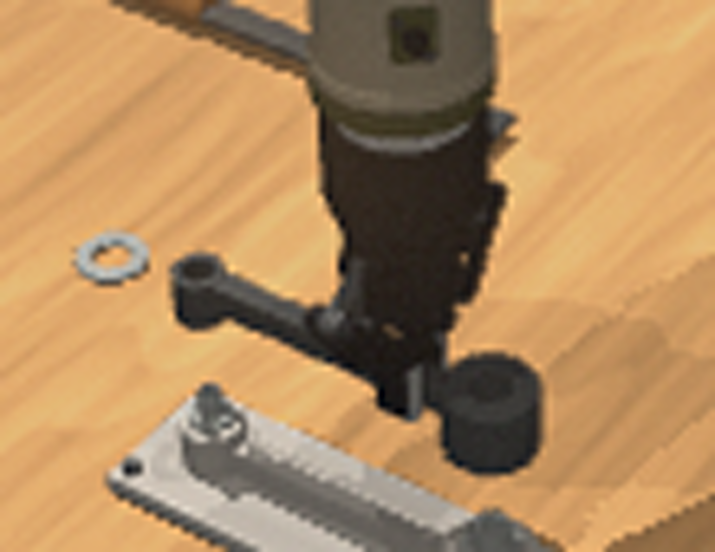

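View pics/z5top.png

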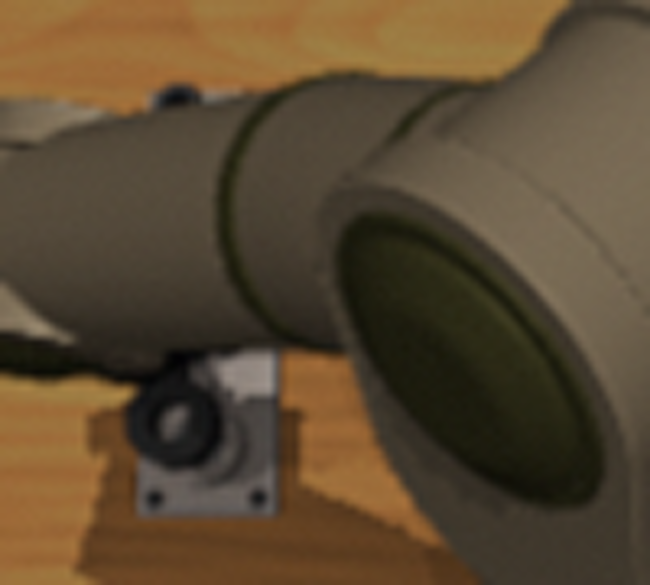

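Run:
```python
from bench import imaging,r
from h import *
ct=imaging.camera_params("top");cs=imaging.camera_params("side")
g=lambda c,o,z,h:cast(c,o[0]+(z[0]+.5)/6.5-.5,o[1]+(z[1]+.5)/6.5-.5,h).round(4)
S=(160,170);T=(150,150)
print("side eye",g(cs,S,(199,268),.137),"hub",g(cs,S,(492,383),.145),"pin small",g(cs,S,(209,390),.059),"hole",g(cs,S,(133,467),.012))
print("top hub",g(ct,T,(174,424),.145),"holes",g(ct,T,(155,497),.012),g(ct,T,(258,497),.012))
def draw(n,tag,o,items,k=6.5):
    p=np.load(f"pics/{n}{tag}.npz")["p"];c=imaging.camera_params(n);w,h=(110,85) if n=="side" else (100,90)
    a=cv2.resize(p[o[1]:o[1]+h,o[0]:o[0]+w],None,fx=k,fy=k,interpolation=cv2.INTER_CUBIC)
    for q,rad,z,col in items:
        P=np.array([(proj(c,[q[0]+rad*np.cos(t),q[1]+rad*np.sin(t),z])-o+.5)*k-.5 for t in np.linspace(0,6.3,40)])
        cv2.polylines(a,[P.round().astype(int)],True,col,1)
    cv2.imwrite(f"pics/ov_{n}{tag}.png",a)
B=np.array([.4017,.273]);E=B+[.17,.0008]
it=[(B,.024,.145,(0,255,255)),(B,.0105,.145,(0,255,255)),(E,.014,.137,(0,255,255)),(E,.008,.137,(0,255,255)),(B,.024,.04,(0,0,255)),(E,.0065,.059,(0,0,255)),(E,.017,.04,(0,0,255)),(B,.024,.109,(255,255,0)),(E,.014,.109,(255,255,0))]
draw("side",5,np.array(S),it);draw("top",5,np.array(T),it)
```

```text
side eye [0.5734 0.2717 0.137 ] hub [0.4035 0.2692 0.145 ] pin small [0.5719 0.2743 0.059 ] hole [0.6026 0.3026 0.012 ]
top hub [0.4021 0.2676 0.145 ] holes [0.3736 0.3025 0.012 ] [0.3735 0.2434 0.012 ]
```

View pics/ov_side5.png

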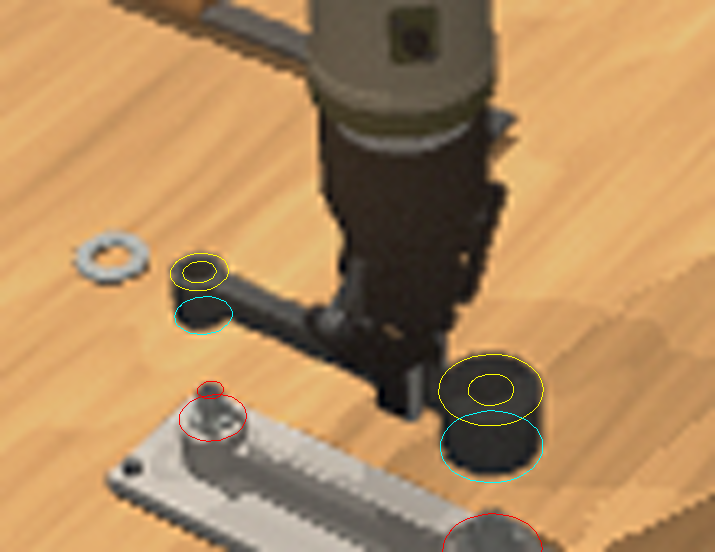

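View pics/ov_top5.png

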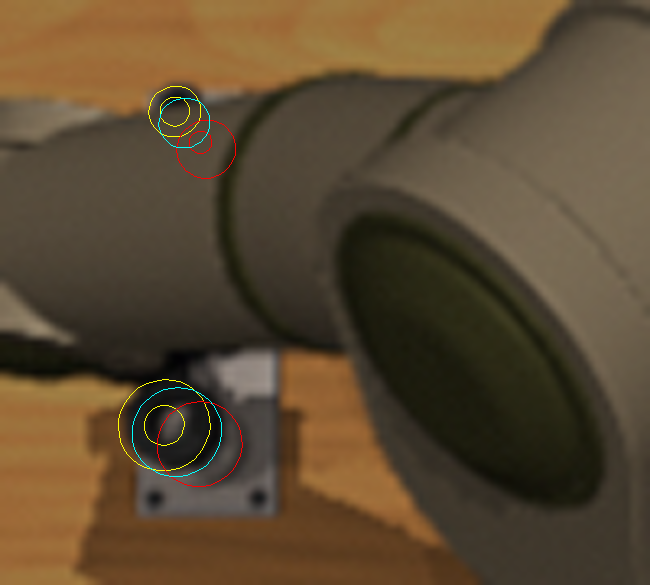

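The overlays agree to about a pixel. The hole centres I picked by eye are biased, because the visible bit of each hole is where its top and bottom rims overlap. Comparing outlines with the pins in the same views suggests the lever should move about −1.7 mm in x and +1 mm in y.

Run:
```python
from bench import r,hand,imaging,order
from h import *
T=np.array([.4477-.0017,.274]); R=down(YF+np.pi/2)
r.move_linear([*T,.1128],R,feed=.02); r.sleep(1.0); s=pr(r,"at"); print(np.abs(s["joint_vel"]).max(),s["ft_torque"].round(3))
print(Ro.from_rotvec(s["tcp_rot"]).as_matrix().round(4).tolist())
S=np.array((160,170));To=np.array((150,150))
p,d=imaging.camera("side");np.savez("pics/side6.npz",p=p);q,d2=imaging.camera("top");np.savez("pics/top6.npz",p=q)
# lever silhouette from depth-free dark mask; compare ring bounds with those predicted for ring exactly above the pins
B=T+[-.046,0];E=B+[.17,.0008]
for n,im in(("side",p),("top",q)):
    c=imaging.camera_params(n); o=S if n=="side" else To; w,h=(110,95) if n=="side" else (100,90);k=6.0
    a=cv2.resize(im[o[1]:o[1]+h,o[0]:o[0]+w],None,fx=k,fy=k,interpolation=cv2.INTER_CUBIC)
    for q0,rad,z,col in[(B,.024,.145,(0,255,255)),(B,.024,.109,(255,255,0)),(E,.014,.137,(0,255,255)),(E,.014,.109,(255,255,0)),(B,.024,.04,(0,0,255)),(E,.0065,.059,(0,0,255)),(B,.009,.059,(0,0,255)),(E,.017,.04,(0,0,255))]:
        P=np.array([(proj(c,[q0[0]+rad*np.cos(t),q0[1]+rad*np.sin(t),z])-o+.5)*k-.5 for t in np.linspace(0,6.3,40)])
        cv2.polylines(a,[P.round().astype(int)],True,col,1)
    cv2.imwrite(f"pics/ov6_{n}.png",a)
```

```text
at 21.78 [0.446  0.274  0.1128] [-0.2  0.1 -5.8] 0.151
0.0013149472867062801 [-0.007 -0.03   0.025]
[[0.0, -1.0, -0.0048], [-0.0, -0.0048, 1.0], [-1.0, -0.0, -0.0]]
```

View pics/ov6_side.png

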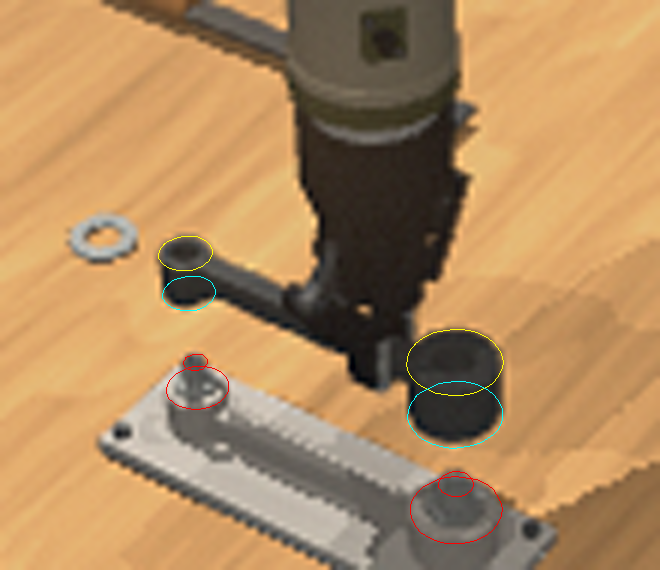

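View pics/ov6_top.png

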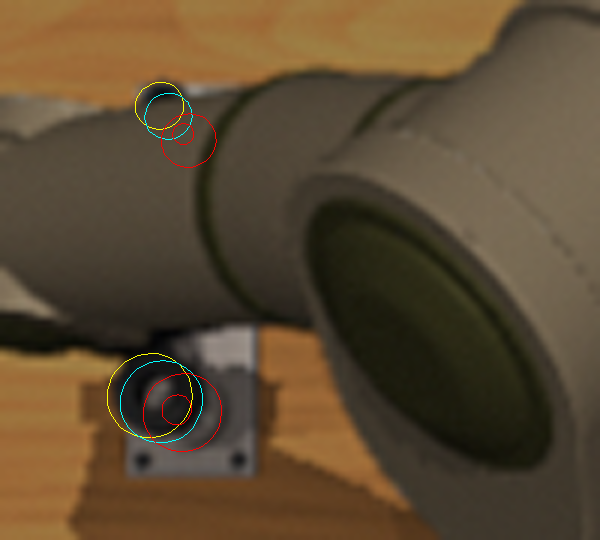

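Against the predicted outlines, both ring ends in the side view fit to about a pixel. In the top view the lever and pedestal are off by the same small amount, so they line up with each other. The arm is still, so I'm handing the job in.

Run:
```python
from bench import r,hand,imaging,order
from h import *
order.finish_job(); pr(r,"end")
```

```text
the job is handed in; nothing more can be done
the job is handed in; nothing more can be done
```

I pressed both pins home, then gripped the lever at its balance point and carried it over the fixture. I handed the job in at about 22 s, still holding it there.

- **Pins:** both stopped hard with their tops at about 58.8 mm, and the side view shows both collars seated. The big pin's last press reached 50 N at the fingertips, more than I intended and above the 40 N limit for the arm and gripper body. Only the fingers touched, and the wrist stayed under its 120 N limit. The small pin took 28 N.
- **Lever:** it weighs about 0.6 kg, and the grip opening did not change during the carry. The tool points straight down, with almost no turning moment at the wrist. The underside is at about 109 mm, so there is about 50 mm of air above the pin tops. The joints were practically still.
- **Alignment:** both ends looked to be over their pins to about 1–2 mm, which is as fine as the pictures allow.
    - **Disagreement:** the two cameras differed by 1–2 mm before I shifted the lever by −1.7 mm in x and +1 mm in y. Afterwards the side view fitted to about a pixel. The top view, partly blocked by the arm, may still show the lever about 1.5 mm too far in +x.
- **Other objects:** the arm went near none of them, but I did not measure their positions again at the end.

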